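# Set the click lever to its third step and store it

## Task

On the mixing console, draw the orange click lever all the way back to its stop by the red line, then push it away from the red line click by click and stop at the third click, never going on towards the fourth. Only then press the green button on the small grey box fully down to store the setting, and let it come up again. Use the fingertips only: push the lever from one side at a time, never pinch it, shift or lift nothing else, and finish clear of everything.

Things in the scene. Friction and masses are not known exactly. Their poses are not given: they have to be found in the camera images.
- console: Mixing console: flat silver box with black cheeks, fixed, 234 mm (its x) by 262 mm (its y), panel 55 mm high. Origin: centre of its underside, z up; +x is the way the lever is pushed from the red line. The lever runs on its y = 0, from x = -20 mm (stop) to +64 mm. Within 40 mm either side of that line the panel is bare but for the green stick; other controls stand up to 14 mm.
- lever_mid (a point): Middle of the lever's orange upright paddle, 20 mm above the panel (75 mm above the table). The paddle is 10 mm thick along the slide (console x), 24 mm wide (console y), and stands from 6 to 34 mm above the panel. It moves with the lever, axes as the console's. Fingers pressing on opposite sides of it at the same time count as pinching.
- lever (a joint): Travel of the lever along console +x (m): 0 at the stop by the red line, 0.084 far end. Sprung detents every 14 mm: stop 0, first click 0.014, second 0.028, third 0.042, fourth 0.056... Starts at the first or second. Leaving a detent takes a push of about 5 N, falling to none half-way (7 mm), where the lever snaps on by itself into the next detent. It stays in its detent when left.
- stop_line (a point): Middle of the red line, 4 mm wide, painted across the lever's track on the panel surface, 17 mm on the -x side of the lever's centre when the lever is at its stop. No raised part: fingers may pass over it.
- button_box: Small grey box 80 x 70 x 35 mm with the green button on top, fixed, beside the console on its left or right. Origin at the centre of its underside.
- store_top (a point): Centre of the top of the green round button (32 mm across), which points up from a round black housing on the grey box.
- store (a joint): How far the green button is pressed, in m: 0 up, 0.006 fully down (about 5 N); it springs back.
- tape: Bystander: roll of white tape lying flat, 70 mm across, 19 mm high, origin under its centre.
- power_brick: Bystander: black power supply 100 x 50 x 32 mm, on the other side of the console from the button box, origin under its centre.
- knob_cap: Bystander: loose red knob cap, 20 mm across and 16 mm high, lying on the console's panel about 120 mm from the middle, in the corner at about console x = -85, y = -85 mm. Origin under its centre.
- usb_stick: Bystander: green stick 45 x 16 x 8 mm lying on the panel beyond the lever's far end, near console x = 90, y = 20 mm. Origin under its centre.
- driver: Bystander: screwdriver 160 mm long lying behind the console.
- white_box: Bystander: white cube-shaped box, 50 mm, behind the console. Origin under its centre.
- board_tray: Bystander: open black tray 100 x 65 x 22 mm with a circuit board in it. Origin under its centre.
There are look-alikes about, which are no part of the job. Several things have the shape of the button_box; the one meant has the colours described above.

How it is judged:
By the outcome, as a careful person would: the job done as asked, in the order asked, and still so for the second after the job is handed in, with the robot touching nothing.
It also fails if it takes over 72 s, if anything falls off the work surface, if the arm or the gripper's body presses on something with over 40 N, if the wrist force passes 120 N, or if a joint passes its speed limit or range.

## Robot

A 6-joint arm with a two-finger parallel gripper is mounted at the origin on the work surface. World frame = base frame: x ahead of the robot, y to its left, z up, the work surface at z = 0. Lengths are in mm, angles in degrees, forces in N, time in s.
With the tool pointing down it reaches from about 300 to 825 mm from the base axis. Payload 5.4 kg.
Tool frame: the origin (TCP) lies between the finger pads; the fingertips stand 19 mm ahead of it and the grasp point (between the pads) is the TCP; z points along the fingers, y is the direction in which the jaws open and shut (so a half turn about z gives the same grasp; the last joint's range is limited). The gripper opens to 92 mm and grips with 3 to 60 N. Pads are 20 mm wide; open, the fingers measure 128 mm over their backs; the gripper's body (75 mm by 189 mm) begins 69 mm behind the grasp point.
Start: joints at [-75.636, 9.076, 91.501, -0, 79.423, -12.038], TCP at [255.657, -515.02, 206.401] pointing down, gripper open.
Joint ranges: [-166.64, 166.64], [-54.1, 131.32], [10.49, 154.53], [-73.88, 253.88], [9.74, 151.15], [-171.62, 171.62]. Speed limits (degrees/s): [147.25, 147.25, 180, 180, 180, 180].

## Interface

Orientations are given as a 3x3 rotation matrix whose columns are the frame's x, y, z axes.
In Python, from station import robot gives the robot as it stands.
- The arm moves only by the tool carry_out, never from a script. Its argument "targets" is a list of rows, each a list of 3 entries, a list of its own where there are three numbers: the closure in counts, from 0 (fully open) to 255 (shut), then the shift along the tool's x, y, z as a fraction of full scale, then the turn, a rotation vector about the tool's x, y, z as a fraction of full scale. A call has 1 to 20 rows; each row shifts and turns the pose as measured when the row begins, along the tool's axes as they then stand; what a row does not reach is not made up. Full scale, the value 1, is 30 mm for a shift and 4 degrees for a turn. A row lasts 1/10 s, in which the tool goes at most 50 mm and 8.59 degrees, less where a joint would pass 70% of its speed; a pose out of reach is approached as far as the arm can. A call with a number of a shift or a turn outside -1 to 1 is refused whole. A call with a gripper value outside its range is refused whole. The fingers move at their own pace and stop on an object; the grip force is fixed at half the most. Time passes only in rows, so rows that do not move let the fingers close. It gives the time, the measured TCP pose, the force and the opening at its end, in the units of the state.
- robot.observe(): the state, without advancing time (a new reading comes with each control period).
- robot.get_image(name): name is "scene" or "top"; returns a dict with "frame" (480x640x3 uint8, red, green, blue), "vertical_fov" (degrees; the focal length in pixels is half the picture's height over the tangent of half this angle, whatever the lens; pixels are square), "cx", "cy" (the principal point, pixels), "xyz" and "attitude" of the camera in the world. Camera axes: x right, y up, looking along -z (the intrinsics and any distortion apply to the point x, -y, -z); pixel columns grow to the right and rows downward; lengths in mm; the calibration is good to about 2 mm. A picture is of the moment at which its call begins. There is no depth.
- robot.job_done(): hands the job in, once; it reports no verdict.
The state is a dict: "t": time; "joint_positions": joint angles; "joint_vel": joint speeds; "joint_torque": joint torques, N m; "position": TCP position; "tcp_rot": TCP orientation; "contact_force": force on the tool from outside, world axes, zero at the start; "ft_torque": the same for the moment, N m; "gripper_width": finger opening in mm.
Only numpy, scipy, OpenCV 4.12 (cv2) and the standard library are available. Lean on these libraries where they do the work, as an engineer would, in place of code of your own. Each camera call takes 0.05 s, during which the arm holds its last target. There are 200 camera calls.

## Working session

There is one attempt and no reset: what is moved stays moved. The work goes in short steps, Python scripts to look and compute and a tool call to move; the robot and the scene stay as the last step left them, time stands still between calls to the robot, and variables do not carry over. Pictures are saved under pics/ and viewed, about 8 in all and at most 12, crops included, and the job is handed in when it is done.

Besides the shell and the picture viewer there is one more tool, called after "Request:" as name(argument=value, ...), one argument or row to a line, values as JSON. carry_out: Moves the arm, as the interface text tells. Shift numbers are shares of 30 mm and turn numbers shares of 4 degrees, none past 1 either way. Its arguments: {"type":"object","properties":{"targets":{"type":"array"}},"required":["targets"]}

```bash
ls; mkdir -p pics; python3 - <<'E'
from station import robot
import cv2
for n in("scene","top"):
    d=robot.get_image(n); cv2.imwrite(f"pics/{n}0.png",d["frame"][:,:,::-1])
    print({k:v for k,v in d.items() if k!="frame"})
print(robot.observe())
E
```

```text
pics
{'vertical_fov': 45.805444303251996, 'cx': 310.67891276423194, 'cy': 237.14708619952532, 'xyz': array([1448.09524295,  569.93632708, 1167.43342402]), 'attitude': array([[-0.54187332, -0.58961166,  0.5989419 ],
       [ 0.8404289 , -0.38627708,  0.38009115],
       [ 0.00725135,  0.70932933,  0.70483992]])}
{'vertical_fov': 42.93859405783036, 'cx': 323.7705912500532, 'cy': 245.1673075081516, 'xyz': array([ 444.29788   ,   -4.46361233, 1381.3089093 ]), 'attitude': array([[ 0.00981361,  0.99653415, -0.08260379],
       [-0.99985256,  0.00861501, -0.01485416],
       [-0.01409104,  0.08273738,  0.99647176]])}
{'t': 0.1, 'joint_positions': array([-7.56372398e+01,  9.10820206e+00,  9.15631564e+01,  3.99858001e-04,
        7.94227048e+01, -1.20381376e+01]), 'joint_vel': array([ 0.06345844, -0.15032356, -0.20942095, -0.08295745,  0.02069042,
        0.07366929]), 'joint_torque': array([-9.41254657e-04, -3.86504638e+01, -3.22960424e+01,  7.02308491e-02,
        3.39561061e-02, -5.09035203e-05]), 'position': array([ 255.5111927 , -514.48305945,  205.54134455]), 'tcp_rot': array([[ 8.95705435e-01,  4.44647741e-01, -4.00597752e-04],
       [ 4.44647785e-01, -8.95704088e-01,  1.59210146e-03],
       [ 3.49107275e-04, -1.60417884e-03, -9.99998652e-01]]), 'contact_force': array([-0.04581605, -0.21622234, -0.61898583]), 'ft_torque': array([ 0.00766323, -0.00415087,  0.04990893]), 'gripper_width': 91.64688932668798}
```

View pics/top0.png

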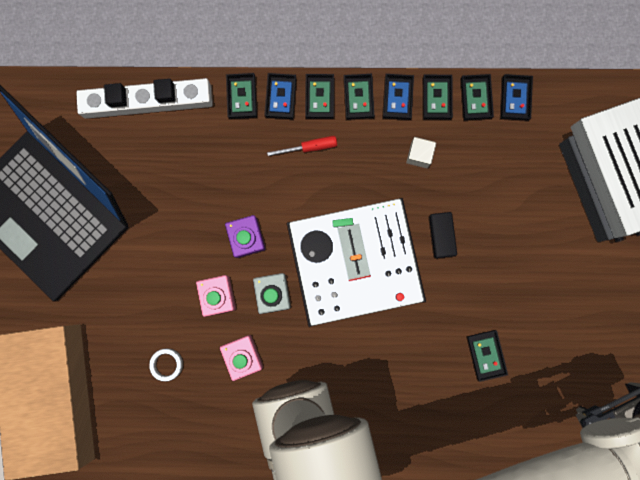

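View pics/scene0.png

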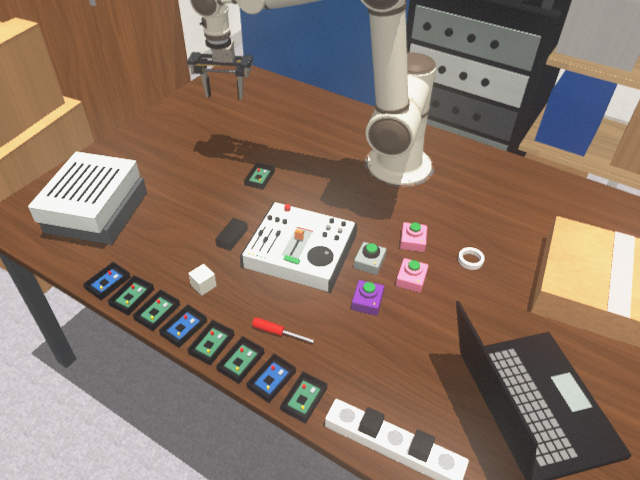

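Candidates in the top view: pink (214,297), pink (239,361), purple (244,237) and grey (271,293). Only the one at (271,293) is a grey box with a black housing. I'll enlarge it to confirm.

```bash
cat > h.py <<'E'
import numpy as np, cv2
from station import robot
def cam(n):
    d=robot.get_image(n); f=240/np.tan(np.radians(d["vertical_fov"]/2)); d["f"]=f; return d
def ray(d,u,v):
    r=np.array([(u-d["cx"])/d["f"],-(v-d["cy"])/d["f"],-1.]); return d["attitude"]@r
def at_z(d,u,v,z):
    r=ray(d,u,v); return d["xyz"]+r*(z-d["xyz"][2])/r[2]
def proj(d,p):
    c=d["attitude"].T@(np.asarray(p,float)-d["xyz"]); return np.array([d["cx"]+d["f"]*c[0]/-c[2], d["cy"]-d["f"]*c[1]/-c[2]])
def tri(d1,a,d2,b):
    r1,r2=ray(d1,*a),ray(d2,*b); s=np.linalg.lstsq(np.c_[r1,-r2],d2["xyz"]-d1["xyz"],rcond=None)[0]
    p,q=d1["xyz"]+s[0]*r1,d2["xyz"]+s[1]*r2; return (p+q)/2,np.linalg.norm(p-q)
E
python3 - <<'E'
from h import *
d=cam("top");cv2.imwrite("pics/c1.png",cv2.resize(d["frame"][190:330,245:435,::-1],None,fx=4,fy=4,interpolation=cv2.INTER_CUBIC))
e=cam("scene");cv2.imwrite("pics/c2.png",cv2.resize(e["frame"][190:310,230:400,::-1],None,fx=4.5,fy=4.5,interpolation=cv2.INTER_CUBIC))
E
```

```text
(no output)
```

View pics/c1.png

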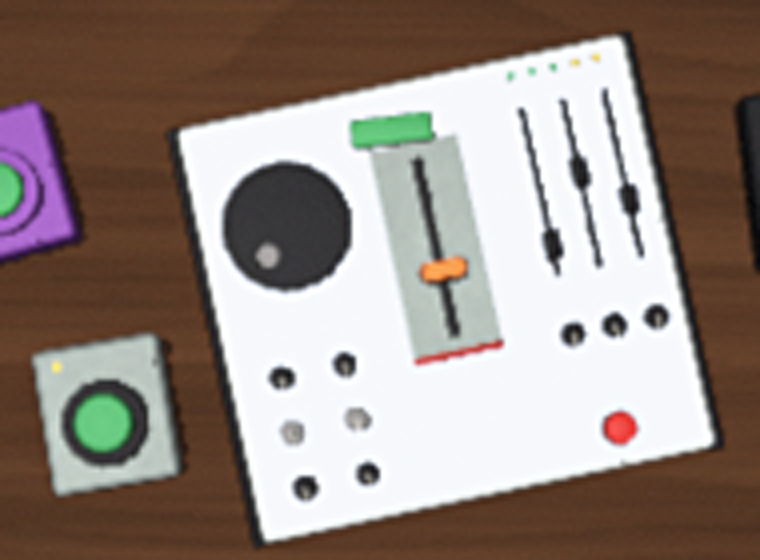

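View pics/c2.png

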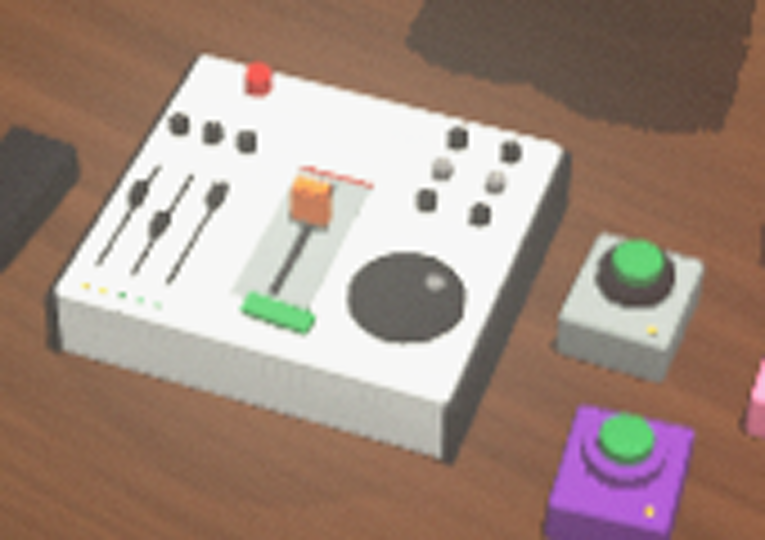

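The crops confirm the target. The grey box with black housing has its button at top px (271,295). The lever is at (355.8,257), the red line's middle at (359.8,278), and the panel corners are visible.

```bash
python3 - <<'E'
from h import *
T=cam("top");S=cam("scene")
t=lambda x,y:(245+(x+.5)/4-.5,190+(y+.5)/4-.5)
s=lambda x,y:(230+(x+.5)/4.5-.5,190+(y+.5)/4.5-.5)
C=[at_z(T,*t(*c),55)[:2] for c in((175,130),(628,37),(718,445),(262,543))]  # far-left, far-right, near-right, near-left
C=np.array(C);print(C, [np.linalg.norm(C[i]-C[i-1]) for i in range(4)])
c=C.mean(0); x=(C[0]+C[1]-C[2]-C[3]);x/=np.linalg.norm(x);y=np.array([-x[1],x[0]])
y2=(C[0]+C[3]-C[1]-C[2]);y2/=np.linalg.norm(y2);print("c",c,"yaw",np.degrees(np.arctan2(x[1],x[0])),np.degrees(np.arctan2(-y2[0],y2[1])))
def loc(n,p): q=np.asarray(p)[:2]-c; print(n,np.round(p,1),"console",q@x,q@y)
loc("line top",at_z(T,*t(459,352),55)); loc("line scene",at_z(S,*s(336,177),55))
loc("lever top",at_z(T,*t(443.5,268),89))
a=(443.5,268)
loc("lever scene(top face)",at_z(S,*s(311,185),89))
loc("cap",at_z(T,*t(620,428),71)); loc("usb",at_z(T,*t(392,130),63));loc("usb S",at_z(S,*s(279,311),61))
print("btn",tri(T,t(104,422),S,s(638,256)))
for n,p in(("CS1",(202,55)),("CS2",(568,147)),("CS3",(445,403)),("CS4",(57,295))): loc(n,at_z(S,*s(*p),55))
print("box grey top corners",[np.round(at_z(T,*t(*p),35)[:2]) for p in((35,355),(155,335),(182,470),(57,494))])
E
```

```text
[[ 604.20305448   93.31836967]
 [ 657.48855302 -154.28232695]
 [ 435.39515927 -202.63105675]
 [ 380.29242628   43.05516339]] [np.float64(229.48280834968517), np.float64(253.26951912774993), np.float64(227.2951280185223), np.float64(251.78965417697495)]
c [519.34479826 -55.13496266] yaw 12.467575112550316 12.392473344560306
line top [484.2 -62.6  55. ] console -35.89098741977696 0.244855211542265
line scene [485.1 -62.8  55. ] console -35.080661027035056 -0.11790598602607696
lever top [527.6 -52.7  89. ] console 8.611283151234579 0.5685893175562371
lever scene(top face) [528.7 -52.3  89. ] console 9.715900260432381 0.7400099082570997
cap [ 444.  -148.1   71. ] console -93.60344795336297 -74.47097168000231
usb [604.2 -25.3  63. ] console 89.2891081263137 10.805638153943226
usb S [604.1 -25.   61. ] console 89.30260738322406 11.09218999982918
btn (array([444.44024834, 129.43496585,  57.28677647]), np.float64(0.3229580396498853))
CS1 [ 436.8 -200.    55. ] console -111.8549638113471 -123.61897278571456
CS2 [381.5  45.3  55. ] console -112.92215565121485 127.79912066820498
CS3 [607.1  92.2  55. ] console 117.51444959073248 124.87212687065293
CS4 [ 661.4 -146.6   55. ] console 118.94595732169255 -119.93874574170763
box grey top corners [array([481., 170.]), array([493., 104.]), array([419.,  88.]), array([405., 157.])]
```

Top view, scene view and the line distance agree: the lever is at about 9 mm console x, which is the second click. Console yaw is 12.4°, and the button is at (444,129,57). First I'll shut the fingers and align tool x with console x.

Request:
carry_out(
  targets=[
    [255,[0,0,0],[0,0,0.9]],
    [255,[0,0,0],[0,0,0.9]],
    [255,[0,0,0],[0,0,0.9]],
    [255,[0,0,0],[0,0,0.8]],
    [255,[0.6,-0.6,0],[0,0,0]],
    [255,[0.6,-0.6,0],[0,0,0]],
    [255,[0.6,-0.6,0],[0,0,0]],
    [255,[0.6,-0.6,0],[0,0,0]],
    [255,[0.6,-0.6,0],[0,0,0]],
    [255,[0.6,-0.6,0],[0,0,0]],
    [255,[0.6,-0.6,0],[0,0,0]],
    [255,[0.6,-0.6,0],[0,0,0]],
    [255,[0.6,-0.6,0],[0,0,0]],
    [255,[0.6,-0.6,0],[0,0,0]],
    [255,[0.6,-0.6,0],[0,0,0]],
    [255,[0.6,-0.6,0],[0,0,0]],
  ],
)

```text
t: 1.9
position: [427.1, -251.4, 205.2]
tcp_rot: [[0.98, 0.198, -0.0], [0.198, -0.98, 0.001], [-0.0, -0.001, -1.0]]
contact_force: [-0.0, 0.0, 0.4]
gripper_width: 0.2
```

```bash
cat >> h.py <<'E'
C0=np.array([528.2,-52.6]); YAW=12.43
def rep(tgt=None):
    o=robot.observe(); R=o["tcp_rot"]; a=np.radians(YAW); X=np.array([np.cos(a),np.sin(a)]);Y=np.array([-X[1],X[0]])
    q=o["position"][:2]-C0; F=o["contact_force"]
    print("t%.1f"%o["t"],"pos",o["position"].round(1),"rel lever-start cx,cy",(q@X).round(1),(q@Y).round(1),"yaw %.2f"%np.degrees(np.arctan2(R[1,0],R[0,0])),"tilt",R[:2,2].round(3),"Fcx,cy,z",(F[:2]@X).round(2),(F[:2]@Y).round(2),F[2].round(2),"w",round(o["gripper_width"],1))
    if tgt is not None: print("shift frac",(R.T@(np.array(tgt)-o["position"])/30).round(3))
E
python3 -c "
from h import *
rep([557.5,-46.1,205])"
```

```text
t1.9 pos [ 427.1 -251.4  205.2] rel lever-start cx,cy -141.5 -172.4 yaw 11.44 tilt [-0.     0.001] Fcx,cy,z -0.02 0.04 0.35 w 0.2
shift frac [ 5.616 -5.847  0.013]
```

Request:
carry_out(
  targets=[
    [255,[0.56,-0.58,0],[0,0,-0.25]],
    [255,[0.56,-0.58,0],[0,0,0]],
    [255,[0.56,-0.58,0],[0,0,0]],
    [255,[0.56,-0.58,0],[0,0,0]],
    [255,[0.56,-0.58,0],[0,0,0]],
    [255,[0.56,-0.58,0],[0,0,0]],
    [255,[0.56,-0.58,0],[0,0,0]],
    [255,[0.56,-0.58,0],[0,0,0]],
    [255,[0.56,-0.58,0],[0,0,0]],
    [255,[0.5,-0.5,0],[0,0,0]],
    [255,[0,0,0],[0,0,0]],
  ],
)

```text
t: 3.0
position: [557.8, -36.2, 205.3]
tcp_rot: [[0.976, 0.22, 0.0], [0.22, -0.976, 0.001], [0.001, -0.001, -1.0]]
contact_force: [-1.0, -0.5, 0.3]
gripper_width: 0.5
```

```bash
python3 -c "
from h import *
rep([557.5,-46.1,140])"
```

```text
t3.0 pos [557.8 -36.2 205.3] rel lever-start cx,cy 32.4 9.6 yaw 12.69 tilt [0.    0.001] Fcx,cy,z -1.12 -0.25 0.3 w 0.5
shift frac [-0.082  0.321  2.176]
```

Request:
carry_out(
  targets=[
    [255,[0,0.32,0],[0,0,0]],
    [255,[0,0,0.6],[0,0,0]],
    [255,[0,0,0.6],[0,0,0]],
    [255,[0,0,0.6],[0,0,0]],
    [255,[0,0,0.6],[0,0,0]],
    [255,[0,0,0.6],[0,0,0]],
    [255,[0,0,0],[0,0,0]],
  ],
)

```text
t: 3.7
position: [558.8, -56.3, 113.3]
tcp_rot: [[0.977, 0.214, 0.002], [0.214, -0.977, -0.004], [0.001, 0.004, -1.0]]
contact_force: [-0.3, 0.5, -0.3]
gripper_width: 0.6
```

```bash
python3 -c "
from h import *
rep([557.0,-46.1,86])
e=cam('scene');cv2.imwrite('pics/c3.png',cv2.resize(e['frame'][180:310,230:400,::-1],None,fx=4,fy=4,interpolation=cv2.INTER_CUBIC))"
```

```text
t3.7 pos [558.8 -56.3 113.3] rel lever-start cx,cy 29.1 -10.2 yaw 12.35 tilt [ 0.002 -0.004] Fcx,cy,z -0.21 0.54 -0.33 w 0.6
shift frac [ 0.013 -0.35   0.91 ]
```

View pics/c3.png

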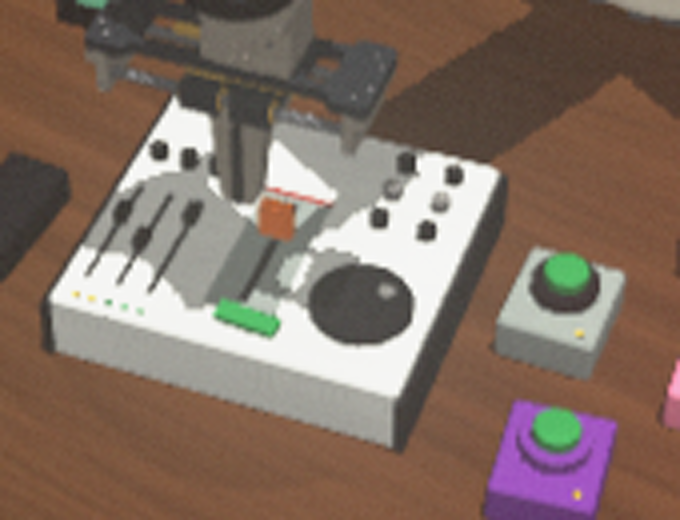

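Crop shows the lever paddle at (277,218), with the shut fingertips hovering on its far-end side but about 10 mm off to the side. I'll correct that with settling rows.

Request:
carry_out(
  targets=[
    [255,[0,-0.17,0],[0,0,0]],
    [255,[0,-0.17,0],[0,0,0]],
    [255,[0,0,0],[0,0,0]],
    [255,[0,0,0],[0,0,0]],
    [255,[0,0,0],[0,0,0]],
  ],
)

```text
t: 4.25
position: [560.0, -48.0, 119.7]
tcp_rot: [[0.977, 0.213, 0.011], [0.213, -0.977, -0.007], [0.009, 0.009, -1.0]]
contact_force: [-0.3, -0.3, -0.2]
gripper_width: 0.5
```

```bash
python3 -c "
from h import *
rep([557.0,-46.1,86])"
```

```text
t4.2 pos [560.  -48.  119.7] rel lever-start cx,cy 32.0 -2.4 yaw 12.29 tilt [ 0.011 -0.007] Fcx,cy,z -0.37 -0.22 -0.18 w 0.5
shift frac [-0.095 -0.094  1.121]
```

Request:
carry_out(
  targets=[
    [255,[0,0,0],[0,0,0]],
    [255,[0,0,0],[0,0,0]],
    [255,[0,0,0],[0,0,0]],
    [255,[0,0,0],[0,0,0]],
    [255,[0,0,0],[0,0,0]],
  ],
)

```text
t: 4.75
position: [560.3, -48.1, 120.1]
tcp_rot: [[0.977, 0.213, 0.012], [0.213, -0.977, -0.007], [0.01, 0.01, -1.0]]
contact_force: [0.0, 0.4, 0.4]
gripper_width: 0.4
```

```bash
python3 -c "
from h import *
rep([557.0,-46.1,86]); print(robot.observe()['joint_vel'].round(2))"
```

```text
t4.8 pos [560.3 -48.1 120.1] rel lever-start cx,cy 32.3 -2.5 yaw 12.31 tilt [ 0.012 -0.007] Fcx,cy,z 0.13 0.4 0.4 w 0.4
shift frac [-0.104 -0.098  1.133]
[-0.09  0.05 -0.12  0.01  0.06  0.  ]
```

Request:
carry_out(
  targets=[
    [255,[-0.05,-0.05,0],[0.14,-0.14,0]],
    [255,[-0.05,-0.05,0.1],[0,0,0]],
    [255,[0,0,0.15],[0,0,0]],
    [255,[0,0,0.15],[0,0,0]],
    [255,[0,0,0.15],[0,0,0]],
    [255,[0,0,0.15],[0,0,0]],
    [255,[0,0,0.15],[0,0,0]],
    [255,[0,0,0],[0,0,0]],
    [255,[0,0,0],[0,0,0]],
    [255,[0,0,0],[0,0,0]],
  ],
)

```text
t: 5.75
position: [555.6, -45.3, 91.2]
tcp_rot: [[0.977, 0.213, -0.003], [0.213, -0.977, 0.002], [-0.003, -0.002, -1.0]]
contact_force: [1.0, -0.5, 0.0]
gripper_width: 0.5
```

```bash
python3 -c "
from h import *
rep([557.0,-46.1,86])"
```

```text
t5.8 pos [555.6 -45.3  91.2] rel lever-start cx,cy 28.4 1.2 yaw 12.30 tilt [-0.003  0.002] Fcx,cy,z 0.84 -0.69 0.03 w 0.5
shift frac [0.04  0.035 0.173]
```

Request:
carry_out(
  targets=[
    [255,[0,0.03,0.1],[0,0,0]],
    [255,[0,0,0.1],[0,0,0]],
    [255,[0,0,0],[0,0,0]],
    [255,[0,0,0],[0,0,0]],
    [255,[-0.1,0,0],[0,0,0]],
    [255,[-0.1,0,0],[0,0,0]],
    [255,[-0.1,0,0],[0,0,0]],
    [255,[0,0,0],[0,0,0]],
  ],
)

```text
t: 6.55
position: [546.7, -48.6, 85.4]
tcp_rot: [[0.977, 0.213, -0.002], [0.213, -0.977, 0.001], [-0.001, -0.001, -1.0]]
contact_force: [0.2, -0.5, 0.4]
gripper_width: 0.4
```

```bash
python3 -c "
from h import *
rep()"
```

```text
t6.5 pos [546.7 -48.6  85.4] rel lever-start cx,cy 18.9 -0.0 yaw 12.30 tilt [-0.002  0.001] Fcx,cy,z 0.05 -0.51 0.38 w 0.4
```

Request:
carry_out(
  targets=[
    [255,[-0.1,0,0],[0,0,0]],
    [255,[-0.1,0,0],[0,0,0]],
    [255,[-0.1,0,0],[0,0,0]],
  ],
)

```text
t: 6.85
position: [537.5, -50.6, 85.6]
tcp_rot: [[0.977, 0.213, -0.001], [0.213, -0.977, 0.001], [-0.001, -0.001, -1.0]]
contact_force: [1.4, -0.8, 0.2]
gripper_width: 0.6
```

```bash
python3 -c "
from h import *
rep()"
```

```text
t6.8 pos [537.5 -50.6  85.6] rel lever-start cx,cy 9.5 -0.1 yaw 12.31 tilt [-0.001  0.001] Fcx,cy,z 1.23 -1.14 0.17 w 0.6
```

Request:
carry_out(
  targets=[
    [255,[-0.1,0,0],[0,0,0]],
    [255,[-0.1,0,0],[0,0,0]],
    [255,[-0.1,0,0],[0,0,0]],
  ],
)

```text
t: 7.15
position: [527.8, -52.7, 85.6]
tcp_rot: [[0.977, 0.213, -0.001], [0.213, -0.977, 0.001], [-0.001, -0.001, -1.0]]
contact_force: [0.9, -0.4, -0.2]
gripper_width: 0.5
```

```bash
python3 -c "
from h import *
rep()"
```

```text
t7.2 pos [527.8 -52.7  85.6] rel lever-start cx,cy -0.4 -0.1 yaw 12.30 tilt [-0.001  0.001] Fcx,cy,z 0.78 -0.63 -0.23 w 0.5
```

Request:
carry_out(
  targets=[
    [255,[-0.1,0,0],[0,0,0]],
    [255,[-0.1,0,0],[0,0,0]],
    [255,[-0.1,0,0],[0,0,0]],
  ],
)

```text
t: 7.45
position: [518.2, -54.8, 85.6]
tcp_rot: [[0.977, 0.213, -0.001], [0.213, -0.977, 0.001], [-0.001, -0.001, -1.0]]
contact_force: [0.4, -0.3, 0.1]
gripper_width: 0.5
```

```bash
python3 -c "
from h import *
rep()"
```

```text
t7.5 pos [518.2 -54.8  85.6] rel lever-start cx,cy -10.3 -0.0 yaw 12.30 tilt [-0.001  0.001] Fcx,cy,z 0.28 -0.41 0.1 w 0.5
```

Request:
carry_out(
  targets=[
    [255,[-0.05,0,0],[0,0,0]],
    [255,[-0.05,0,0],[0,0,0]],
  ],
)

```text
t: 7.65
position: [514.8, -55.6, 85.6]
tcp_rot: [[0.977, 0.213, -0.001], [0.213, -0.977, 0.001], [-0.001, -0.001, -1.0]]
contact_force: [-0.4, -0.1, -0.1]
gripper_width: 0.3
```

```bash
python3 -c "
from h import *
rep()"
```

```text
t7.7 pos [514.8 -55.6  85.6] rel lever-start cx,cy -13.7 -0.0 yaw 12.29 tilt [-0.001  0.001] Fcx,cy,z -0.45 0.04 -0.13 w 0.3
```

Request:
carry_out(
  targets=[
    [255,[-0.05,0,0],[0,0,0]],
  ],
)

```text
t: 7.75
position: [513.2, -55.9, 85.7]
tcp_rot: [[0.977, 0.213, -0.001], [0.213, -0.977, 0.001], [-0.001, -0.001, -1.0]]
contact_force: [-0.7, 1.0, 0.2]
gripper_width: -0.0
```

```bash
python3 -c "
from h import *
rep()"
```

```text
t7.8 pos [513.2 -55.9  85.7] rel lever-start cx,cy -15.3 -0.0 yaw 12.29 tilt [-0.001  0.001] Fcx,cy,z -0.52 1.1 0.16 w -0.0
```

```bash
python3 -c "
from h import *
e=cam('scene');f=cam('top')
g=lambda im:cv2.resize(im[:,:,::-1],None,fx=6,fy=6,interpolation=cv2.INTER_CUBIC)
cv2.imwrite('pics/c4.png',np.hstack([g(e['frame'][205:270,270:335]),g(f['frame'][235:300,325:390])]))
rep()"
```

```text
t7.8 pos [513.2 -55.9  85.6] rel lever-start cx,cy -15.4 0.0 yaw 12.29 tilt [-0.001  0.001] Fcx,cy,z -0.13 0.29 -0.08 w 0.1
```

View pics/c4.png

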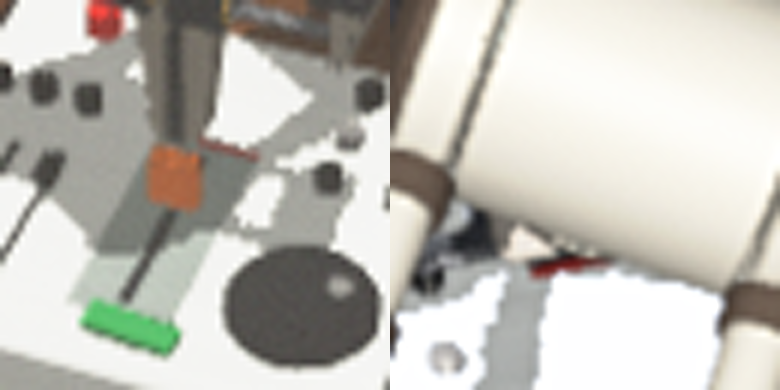

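```bash
python3 -c "
from h import *
d=cam('scene'); T=cam('top')
p=robot.observe()['position']
for z in (-19,0,40,69): 
  print(z,((proj(d,p-[0,0,z if z>0 else z])-[270,205])*6).round(), ((proj(d,p+[0,0,z])-[270,205])*6).round())
print('c3 tip',(proj(d,[558.8,-56.3,94.3])-[230,180])*4)
print('lever q=28',[((proj(d,[528.2,-52.6,z])-[270,205])*6).round() for z in(61,89)])
print('lever q=0',[((proj(d,[500.9,-58.6,z])-[270,205])*6).round() for z in(61,89)])
"
```

```text
-19 [184. 107.] [185. 167.]
0 [184. 137.] [184. 137.]
40 [185. 199.] [184.  73.]
69 [185. 242.] [184.  25.]
c3 tip [245.03402694 221.09661535]
lever q=28 [array([173., 197.]), array([172., 153.])]
lever q=0 [array([195., 158.]), array([194., 114.])]
```

Lever is unmoved at crop (175,178), and the fingers are behind it with the paddle occluding them. Their bottom edge is at crop y≈148, about 20 mm higher than the stated tip length implies. I'll check that against the first picture, where the gripper was open.

```bash
python3 -c "
from h import *
d=cam('scene'); rep()
p=np.array([255.5,-514.5,205.5]);R=np.array([[.8957,.4446,0],[.4446,-.8957,0],[0,0,-1]])
for y in(-55,55):
  for z in(-69,0,19): print(y,z,proj(d,p+R@[0,y,z]).round(1))
im=cv2.imread('pics/scene0.png')[30:120,170:270]
a=cv2.resize(im,None,fx=4,fy=4,interpolation=cv2.INTER_CUBIC)
b=cv2.resize(d['frame'][160:250,250:350,::-1],None,fx=4,fy=4,interpolation=cv2.INTER_CUBIC)
cv2.imwrite('pics/c5.png',np.hstack([a,b]))
"
```

```text
t8.0 pos [513.4 -55.9  85.7] rel lever-start cx,cy -15.2 -0.0 yaw 12.29 tilt [-0.001  0.001] Fcx,cy,z 0.11 0.04 0.27 w 0.2
-55 -69 [240.3  80.2]
-55 0 [242.1  99.9]
-55 19 [242.5 105.1]
55 -69 [205.4  77.9]
55 0 [208.   97.6]
55 19 [208.7 102.8]
```

View pics/c5.png

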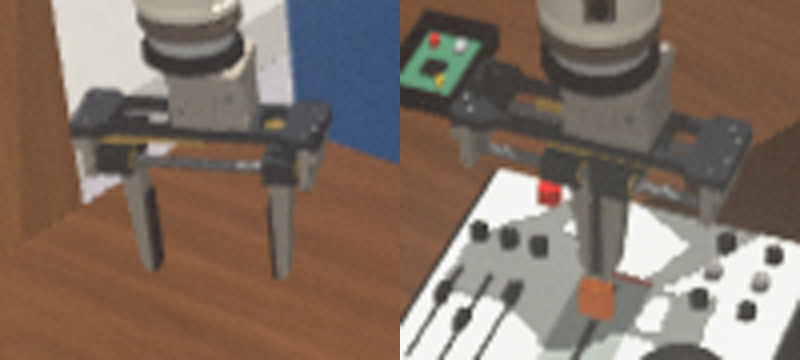

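The pictures agree: the fingertips stand about 20–25 mm higher than the stated geometry gives, so the fingers passed just over the paddle without moving it. I'll go back to the far side and lower further, watching the force.

Request:
carry_out(
  targets=[
    [255,[0,0,-0.1],[0,0,0]],
    [255,[0,0,-0.15],[0,0,0]],
    [255,[0,0,-0.1],[0,0,0]],
    [255,[0.15,0,0],[0,0,0]],
    [255,[0.2,0,0],[0,0,0]],
    [255,[0.2,0,0],[0,0,0]],
    [255,[0.2,0,0],[0,0,0]],
    [255,[0.2,0,0],[0,0,0]],
    [255,[0.2,0,0],[0,0,0]],
    [255,[0.2,0,0],[0,0,0]],
    [255,[0.15,0,0],[0,0,0]],
    [255,[0.05,0,0],[0,0,0]],
    [255,[0,0,0],[0,0,0]],
    [255,[0,0,0],[0,0,0]],
    [255,[0,0,0],[0,0,0]],
    [255,[0,0,0],[0,0,0]],
  ],
)

```text
t: 9.6
position: [563.4, -44.9, 96.8]
tcp_rot: [[0.977, 0.213, -0.001], [0.213, -0.977, 0.001], [-0.001, -0.001, -1.0]]
contact_force: [0.4, 0.5, -0.2]
gripper_width: 0.5
```

```bash
python3 -c "
from h import *
rep()"
```

```text
t9.6 pos [563.4 -44.9  96.8] rel lever-start cx,cy 36.0 -0.0 yaw 12.32 tilt [-0.001  0.001] Fcx,cy,z 0.53 0.4 -0.21 w 0.5
```

Request:
carry_out(
  targets=[
    [255,[0,0,0.1],[0,0,0]],
    [255,[0,0,0.15],[0,0,0]],
    [255,[0,0,0.15],[0,0,0]],
    [255,[0,0,0.1],[0,0,0]],
    [255,[0,0,0],[0,0,0]],
    [255,[0,0,0],[0,0,0]],
  ],
)

```text
t: 10.2
position: [562.6, -44.9, 79.9]
tcp_rot: [[0.977, 0.213, -0.002], [0.213, -0.977, 0.001], [-0.002, -0.002, -1.0]]
contact_force: [-0.3, -0.5, -0.3]
gripper_width: 0.4
```

```bash
python3 -c "
from h import *
rep()
d=cam('scene');p=robot.observe()['position']
cv2.imwrite('pics/c6.png',cv2.resize(d['frame'][200:270,260:350,::-1],None,fx=8,fy=8,interpolation=cv2.INTER_CUBIC))
X=np.array([.977,.213,0]);Y=np.array([-.213,.977,0])
for z in(55,65,75,85): print(z,[((proj(d,np.r_[p[:2],z]+10*X+s*Y)-[260,200]+.5)*8).round() for s in(-18,18)])
"
```

```text
t10.2 pos [562.6 -44.9  79.9] rel lever-start cx,cy 35.3 0.1 yaw 12.30 tilt [-0.002  0.001] Fcx,cy,z -0.43 -0.41 -0.31 w 0.4
55 [array([217., 394.]), array([316., 421.])]
65 [array([217., 373.]), array([316., 401.])]
75 [array([216., 353.]), array([316., 380.])]
85 [array([215., 332.]), array([315., 359.])]
```

View pics/c6.png

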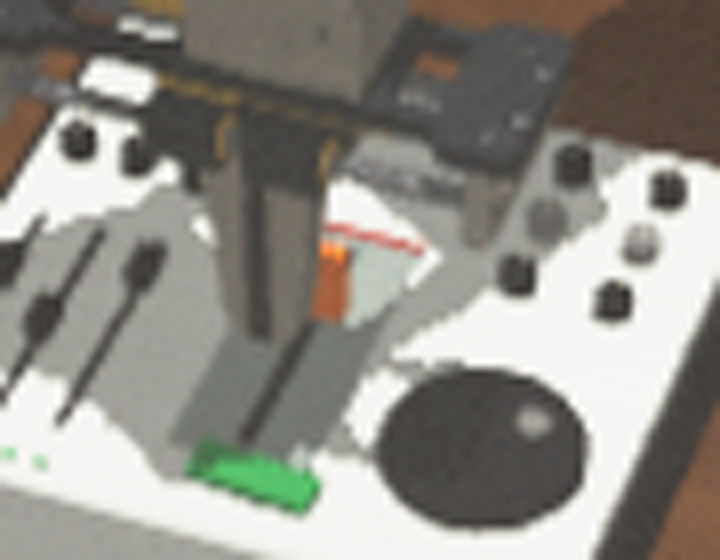

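Finger bottom is at (265,338) in the crop, predicted tip height about 82–88, while TCP z reads 80. So the tip is roughly at or just above the reported TCP height. The lever is still behind it at (333,285). I'll lower 13 mm and then pull.

Request:
carry_out(
  targets=[
    [255,[0,0,0.1],[0,0,0]],
    [255,[0,0,0.1],[0,0,0]],
    [255,[0,0,0.1],[0,0,0]],
    [255,[0,0,0.1],[0,0,0]],
    [255,[0,0,0],[0,0,0]],
    [255,[0,0,0],[0,0,0]],
    [255,[-0.1,0,0],[0,0,0]],
    [255,[-0.1,0,0],[0,0,0]],
    [255,[-0.1,0,0],[0,0,0]],
    [255,[-0.1,0,0],[0,0,0]],
    [255,[-0.05,0,0],[0,0,0]],
  ],
)

```text
t: 11.35
position: [548.7, -48.1, 67.4]
tcp_rot: [[0.977, 0.213, -0.002], [0.213, -0.977, 0.001], [-0.001, -0.001, -1.0]]
contact_force: [0.5, 0.1, -0.3]
gripper_width: 0.2
```

```bash
python3 -c "
from h import *
rep()"
```

```text
t11.3 pos [548.7 -48.1  67.4] rel lever-start cx,cy 21.0 0.0 yaw 12.31 tilt [-0.002  0.001] Fcx,cy,z 0.47 -0.0 -0.32 w 0.2
```

Request:
carry_out(
  targets=[
    [255,[-0.07,0,0],[0,0,0]],
    [255,[-0.07,0,0],[0,0,0]],
  ],
)

```text
t: 11.55
position: [544.3, -49.1, 67.6]
tcp_rot: [[0.977, 0.213, -0.001], [0.213, -0.977, 0.001], [-0.001, -0.001, -1.0]]
contact_force: [-0.7, 0.8, -0.6]
gripper_width: 0.4
```

```bash
python3 -c "
from h import *
rep()"
```

```text
t11.6 pos [544.3 -49.1  67.6] rel lever-start cx,cy 16.4 -0.0 yaw 12.31 tilt [-0.001  0.001] Fcx,cy,z -0.55 0.92 -0.58 w 0.4
```

Request:
carry_out(
  targets=[
    [255,[-0.07,0,0],[0,0,0]],
    [255,[-0.07,0,0],[0,0,0]],
  ],
)

```text
t: 11.75
position: [540.6, -50.0, 67.8]
tcp_rot: [[0.977, 0.213, 0.001], [0.213, -0.977, 0.001], [0.001, -0.001, -1.0]]
contact_force: [4.7, 1.4, -2.9]
gripper_width: 0.5
```

```bash
python3 -c "
from h import *
rep()"
```

```text
t11.8 pos [540.6 -50.   67.8] rel lever-start cx,cy 12.6 -0.1 yaw 12.29 tilt [0.001 0.001] Fcx,cy,z 4.89 0.36 -2.91 w 0.5
```

Contact: 4.9 N. Continuing the pull.

Request:
carry_out(
  targets=[
    [255,[-0.1,0,0],[0,0,0]],
    [255,[-0.1,0,0],[0,0,0]],
    [255,[-0.1,0,0],[0,0,0]],
    [255,[-0.1,0,0],[0,0,0]],
  ],
)

```text
t: 12.15
position: [528.2, -52.6, 67.7]
tcp_rot: [[0.977, 0.213, 0.001], [0.213, -0.977, 0.001], [0.002, -0.001, -1.0]]
contact_force: [0.3, 0.2, -0.3]
gripper_width: 0.3
```

```bash
python3 -c "
from h import *
rep()"
```

```text
t12.2 pos [528.2 -52.6  67.7] rel lever-start cx,cy 0.0 -0.0 yaw 12.30 tilt [0.001 0.001] Fcx,cy,z 0.35 0.13 -0.32 w 0.3
```

Request:
carry_out(
  targets=[
    [255,[-0.1,0,0],[0,0,0]],
    [255,[-0.1,0,0],[0,0,0]],
    [255,[-0.1,0,0],[0,0,0]],
  ],
)

```text
t: 12.45
position: [519.3, -54.6, 67.9]
tcp_rot: [[0.977, 0.213, 0.003], [0.213, -0.977, 0.001], [0.003, -0.001, -1.0]]
contact_force: [-0.3, -1.0, -0.5]
gripper_width: 0.5
```

```bash
python3 -c "
from h import *
rep()"
```

```text
t12.4 pos [519.3 -54.6  67.9] rel lever-start cx,cy -9.2 -0.1 yaw 12.28 tilt [0.003 0.001] Fcx,cy,z -0.46 -0.9 -0.45 w 0.5
```

Request:
carry_out(
  targets=[
    [255,[-0.07,0,0],[0,0,0]],
  ],
)

```text
t: 12.55
position: [516.4, -55.2, 67.8]
tcp_rot: [[0.977, 0.213, 0.002], [0.213, -0.977, 0.001], [0.002, -0.001, -1.0]]
contact_force: [0.7, 0.4, -0.5]
gripper_width: 0.3
```

```bash
python3 -c "
from h import *
rep()"
```

```text
t12.6 pos [516.4 -55.2  67.8] rel lever-start cx,cy -12.1 0.0 yaw 12.29 tilt [0.002 0.001] Fcx,cy,z 0.78 0.22 -0.54 w 0.3
```

Now feel for the stop.

Request:
carry_out(
  targets=[
    [255,[-0.05,0,0],[0,0,0]],
  ],
)

```text
t: 12.65
position: [514.2, -55.6, 67.7]
tcp_rot: [[0.977, 0.213, 0.001], [0.213, -0.977, 0.001], [0.001, -0.001, -1.0]]
contact_force: [0.4, 0.0, 0.7]
gripper_width: 0.6
```

```bash
python3 -c "
from h import *
rep()"
```

```text
t12.7 pos [514.2 -55.6  67.7] rel lever-start cx,cy -14.3 0.0 yaw 12.29 tilt [0.001 0.001] Fcx,cy,z 0.36 -0.04 0.72 w 0.6
```

Request:
carry_out(
  targets=[
    [255,[-0.05,0,0],[0,0,0]],
  ],
)

```text
t: 12.75
position: [513.7, -55.8, 67.8]
tcp_rot: [[0.977, 0.212, 0.003], [0.212, -0.977, 0.002], [0.004, -0.001, -1.0]]
contact_force: [8.3, 2.4, -5.6]
gripper_width: 0.6
```

```bash
python3 -c "
from h import *
rep()"
```

```text
t12.8 pos [513.7 -55.8  67.8] rel lever-start cx,cy -14.9 -0.0 yaw 12.26 tilt [0.003 0.002] Fcx,cy,z 8.57 0.56 -5.58 w 0.6
```

Request:
carry_out(
  targets=[
    [255,[-0.05,0,0],[0,0,0]],
  ],
)

```text
t: 12.85
position: [513.8, -55.8, 68.0]
tcp_rot: [[0.977, 0.212, 0.008], [0.212, -0.977, 0.002], [0.008, -0.001, -1.0]]
contact_force: [8.6, 2.9, -6.9]
gripper_width: 0.5
```

```bash
python3 -c "
from h import *
rep()"
```

```text
t12.8 pos [513.8 -55.8  68. ] rel lever-start cx,cy -14.8 -0.0 yaw 12.22 tilt [0.008 0.002] Fcx,cy,z 9.02 1.0 -6.89 w 0.5
```

Firm stop felt at cx = −14.8 (9 N, no more movement). Now back off, lift, and cross over to the other side.

Request:
carry_out(
  targets=[
    [255,[0.1,0,0],[0,-0.1,0]],
    [255,[0.15,0,0],[0,0,0]],
    [255,[0.15,0,0],[0,0,0]],
    [255,[0,0,0],[0,0,0]],
    [255,[0,0,-0.2],[0,0,0]],
    [255,[0,0,-0.3],[0,0,0]],
    [255,[0,0,-0.3],[0,0,0]],
    [255,[0,0,-0.3],[0,0,0]],
    [255,[0,0,-0.2],[0,0,0]],
    [255,[0,0,0],[0,0,0]],
    [255,[0,0,0],[0,0,0]],
  ],
)

```text
t: 13.95
position: [526.2, -53.6, 111.9]
tcp_rot: [[0.977, 0.212, 0.0], [0.212, -0.977, -0.001], [0.0, 0.001, -1.0]]
contact_force: [-0.7, 0.1, 0.7]
gripper_width: 0.4
```

```bash
python3 -c "
from h import *
rep()"
```

```text
t13.9 pos [526.2 -53.6 111.9] rel lever-start cx,cy -2.2 -0.5 yaw 12.25 tilt [ 0.    -0.001] Fcx,cy,z -0.61 0.28 0.72 w 0.4
```

Request:
carry_out(
  targets=[
    [255,[-0.1,0,0],[0,0,0]],
    [255,[-0.2,0,0],[0,0,0]],
    [255,[-0.2,0,0],[0,0,0]],
    [255,[-0.2,0,0],[0,0,0]],
    [255,[-0.2,0,0],[0,0,0]],
    [255,[-0.2,0,0],[0,0,0]],
    [255,[-0.2,0,0],[0,0,0]],
    [255,[-0.2,0,0],[0,0,0]],
    [255,[-0.2,0,0],[0,0,0]],
    [255,[-0.1,0,0],[0,0,0]],
    [255,[0,0,0],[0,0,0]],
    [255,[0,0,0],[0,0,0]],
    [255,[0,0,0],[0,0,0]],
  ],
)

```text
t: 15.25
position: [467.1, -65.8, 110.5]
tcp_rot: [[0.977, 0.212, -0.002], [0.212, -0.977, 0.0], [-0.002, -0.001, -1.0]]
contact_force: [0.7, -0.8, 0.2]
gripper_width: 0.5
```

```bash
python3 -c "
from h import *
rep()"
```

```text
t15.2 pos [467.1 -65.8 110.5] rel lever-start cx,cy -62.5 0.2 yaw 12.21 tilt [-0.002  0.   ] Fcx,cy,z 0.52 -0.96 0.2 w 0.5
```

Request:
carry_out(
  targets=[
    [255,[0,0,0.1],[0,0,0]],
    [255,[0,0,0.2],[0,0,0]],
    [255,[0,0,0.2],[0,0,0]],
    [255,[0,0,0.2],[0,0,0]],
    [255,[0,0,0.2],[0,0,0]],
    [255,[0,0,0.2],[0,0,0]],
    [255,[0,0,0.15],[0,0,0]],
    [255,[0,0,0.1],[0,0,0]],
    [255,[0,0,0],[0,0,0]],
    [255,[0,0,0],[0,0,0]],
    [255,[0,0,0],[0,0,0]],
  ],
)

```text
t: 16.35
position: [466.8, -65.4, 65.5]
tcp_rot: [[0.977, 0.212, -0.004], [0.212, -0.977, 0.001], [-0.004, -0.002, -1.0]]
contact_force: [-0.5, 1.0, 0.8]
gripper_width: 0.2
```

```bash
python3 -c "
from h import *
rep()"
```

```text
t16.4 pos [466.8 -65.4  65.5] rel lever-start cx,cy -62.7 0.7 yaw 12.24 tilt [-0.004  0.001] Fcx,cy,z -0.31 1.09 0.78 w 0.2
```

Request:
carry_out(
  targets=[
    [255,[0.1,0,-0.03],[0,0,0]],
    [255,[0.1,0,-0.03],[0,0,0]],
    [255,[0.1,0,0],[0,0,0]],
    [255,[0.1,0,0],[0,0,0]],
    [255,[0.03,0,0],[0,0,0]],
    [255,[0,0,0],[0,0,0]],
  ],
)

```text
t: 16.95
position: [481.7, -62.8, 68.5]
tcp_rot: [[0.977, 0.212, -0.002], [0.212, -0.977, 0.0], [-0.002, -0.0, -1.0]]
contact_force: [-1.3, -0.1, 0.1]
gripper_width: 0.4
```

```bash
python3 -c "
from h import *
rep()"
```

```text
t16.9 pos [481.7 -62.8  68.5] rel lever-start cx,cy -47.6 0.1 yaw 12.25 tilt [-0.002  0.   ] Fcx,cy,z -1.24 0.21 0.07 w 0.4
```

Request:
carry_out(
  targets=[
    [255,[0.05,0,0],[0,0,0]],
  ],
)

```text
t: 17.05
position: [483.1, -62.4, 68.4]
tcp_rot: [[0.977, 0.212, -0.002], [0.212, -0.977, 0.0], [-0.002, -0.001, -1.0]]
contact_force: [0.2, 0.5, -0.4]
gripper_width: 0.4
```

```bash
python3 -c "
from h import *
rep()"
```

```text
t17.1 pos [483.1 -62.4  68.4] rel lever-start cx,cy -46.2 0.1 yaw 12.25 tilt [-0.002  0.   ] Fcx,cy,z 0.25 0.42 -0.45 w 0.4
```

Request:
carry_out(
  targets=[
    [255,[0.05,0,0],[0,0,0]],
  ],
)

```text
t: 17.15
position: [484.6, -62.1, 68.3]
tcp_rot: [[0.977, 0.212, -0.002], [0.212, -0.977, 0.0], [-0.002, -0.001, -1.0]]
contact_force: [-0.3, 0.3, -0.1]
gripper_width: 0.1
```

```bash
python3 -c "
from h import *
rep()"
```

```text
t17.1 pos [484.6 -62.1  68.3] rel lever-start cx,cy -44.7 0.2 yaw 12.25 tilt [-0.002  0.   ] Fcx,cy,z -0.2 0.38 -0.08 w 0.1
```

Request:
carry_out(
  targets=[
    [255,[0.05,0,0],[0,0,0]],
  ],
)

```text
t: 17.25
position: [485.3, -61.9, 68.3]
tcp_rot: [[0.977, 0.212, -0.004], [0.212, -0.977, -0.0], [-0.004, -0.001, -1.0]]
contact_force: [-5.8, -1.5, 4.4]
gripper_width: 0.8
```

```bash
python3 -c "
from h import *
rep()"
```

```text
t17.2 pos [485.3 -61.9  68.3] rel lever-start cx,cy -43.9 0.2 yaw 12.27 tilt [-0.004 -0.   ] Fcx,cy,z -6.0 -0.25 4.4 w 0.8
```

Contact on the −x side at cx ≈ −44.3. That with the +x stop contact gives 29.7 mm, matching 10 mm paddle plus about 20 mm fingers. So q = cx + 44.3, and the snaps come at cx −37.3, −23.3 and −9.3. First click:

Request:
carry_out(
  targets=[
    [255,[0.08,0,0],[0,0,0]],
    [255,[0.08,0,0],[0,0,0]],
    [255,[0.08,0,0],[0,0,0]],
  ],
)

```text
t: 17.55
position: [491.9, -60.4, 68.1]
tcp_rot: [[0.977, 0.212, -0.006], [0.212, -0.977, -0.0], [-0.006, -0.001, -1.0]]
contact_force: [-0.9, 0.1, 0.2]
gripper_width: 0.3
```

```bash
python3 -c "
from h import *
rep()"
```

```text
t17.6 pos [491.9 -60.4  68.1] rel lever-start cx,cy -37.1 0.2 yaw 12.26 tilt [-0.006 -0.   ] Fcx,cy,z -0.84 0.28 0.23 w 0.3
```

Request:
carry_out(
  targets=[
    [255,[0.05,0,0],[0,0,0]],
    [255,[0,0,0],[0,0,0]],
    [255,[0,0,0],[0,0,0]],
    [255,[0,0,0],[0,0,0]],
  ],
)

```text
t: 17.95
position: [495.3, -59.7, 68.2]
tcp_rot: [[0.977, 0.212, -0.003], [0.212, -0.977, 0.0], [-0.003, -0.001, -1.0]]
contact_force: [-0.5, -0.4, -0.7]
gripper_width: 0.5
```

```bash
python3 -c "
from h import *
rep()"
```

```text
t17.9 pos [495.3 -59.7  68.2] rel lever-start cx,cy -33.6 0.2 yaw 12.25 tilt [-0.003  0.   ] Fcx,cy,z -0.58 -0.3 -0.68 w 0.5
```

First click done (no force). Now on to the second, feeling the contact at about −30.3.

Request:
carry_out(
  targets=[
    [255,[0.06,0,0],[0,0,0]],
    [255,[0.06,0,0],[0,0,0]],
    [255,[0.03,0,0],[0,0,0]],
  ],
)

```text
t: 18.25
position: [498.9, -58.8, 68.1]
tcp_rot: [[0.977, 0.213, -0.005], [0.213, -0.977, -0.0], [-0.005, -0.001, -1.0]]
contact_force: [-4.3, -1.3, 3.7]
gripper_width: 0.5
```

```bash
python3 -c "
from h import *
rep()"
```

```text
t18.2 pos [498.9 -58.8  68.1] rel lever-start cx,cy -30.0 0.2 yaw 12.27 tilt [-0.005 -0.   ] Fcx,cy,z -4.46 -0.37 3.74 w 0.5
```

Request:
carry_out(
  targets=[
    [255,[0.08,0,0],[0,0,0]],
    [255,[0.08,0,0],[0,0,0]],
  ],
)

```text
t: 18.45
position: [502.9, -57.9, 68.0]
tcp_rot: [[0.977, 0.213, -0.008], [0.213, -0.977, -0.0], [-0.008, -0.001, -1.0]]
contact_force: [-2.5, -0.0, 1.9]
gripper_width: 0.3
```

```bash
python3 -c "
from h import *
rep()"
```

```text
t18.4 pos [502.9 -57.9  68. ] rel lever-start cx,cy -25.9 0.3 yaw 12.27 tilt [-0.008 -0.   ] Fcx,cy,z -2.45 0.49 1.95 w 0.3
```

Contact at −30 confirms it was in the first click. Finishing the second.

Request:
carry_out(
  targets=[
    [255,[0.08,0,0],[0,0,0]],
    [255,[0.06,0,0],[0,0,0]],
    [255,[0,0,0],[0,0,0]],
    [255,[0,0,0],[0,0,0]],
    [255,[0,0,0],[0,0,0]],
  ],
)

```text
t: 18.95
position: [509.6, -56.5, 68.0]
tcp_rot: [[0.977, 0.212, -0.003], [0.212, -0.977, 0.0], [-0.003, -0.001, -1.0]]
contact_force: [0.6, 0.6, -0.5]
gripper_width: 0.4
```

```bash
python3 -c "
from h import *
rep()"
```

```text
t18.9 pos [509.6 -56.5  68. ] rel lever-start cx,cy -19.0 0.2 yaw 12.25 tilt [-0.003  0.   ] Fcx,cy,z 0.69 0.47 -0.53 w 0.4
```

Request:
carry_out(
  targets=[
    [255,[0.05,0,0],[0,0,0]],
    [255,[0.05,0,0],[0,0,0]],
    [255,[0.05,0,0],[0,0,0]],
  ],
)

```text
t: 19.25
position: [512.9, -55.7, 67.9]
tcp_rot: [[0.977, 0.213, -0.006], [0.213, -0.977, -0.0], [-0.006, -0.001, -1.0]]
contact_force: [-4.7, -1.7, 4.1]
gripper_width: 0.4
```

```bash
python3 -c "
from h import *
rep()"
```

```text
t19.2 pos [512.9 -55.7  67.9] rel lever-start cx,cy -15.6 0.2 yaw 12.27 tilt [-0.006 -0.   ] Fcx,cy,z -4.98 -0.6 4.06 w 0.4
```

Second click confirmed (contact at ≈ −16). Now the third, in small steps.

Request:
carry_out(
  targets=[
    [255,[0.07,0,0],[0,0,0]],
    [255,[0.07,0,0],[0,0,0]],
  ],
)

```text
t: 19.45
position: [516.5, -54.9, 67.9]
tcp_rot: [[0.977, 0.213, -0.008], [0.213, -0.977, -0.0], [-0.008, -0.001, -1.0]]
contact_force: [-1.5, -0.8, 2.9]
gripper_width: 0.5
```

```bash
python3 -c "
from h import *
rep()"
```

```text
t19.4 pos [516.5 -54.9  67.9] rel lever-start cx,cy -11.9 0.3 yaw 12.27 tilt [-0.008 -0.   ] Fcx,cy,z -1.67 -0.49 2.89 w 0.5
```

Request:
carry_out(
  targets=[
    [255,[0.06,0,0],[0,0,0]],
  ],
)

```text
t: 19.55
position: [518.8, -54.4, 67.9]
tcp_rot: [[0.977, 0.212, -0.007], [0.212, -0.977, -0.0], [-0.007, -0.002, -1.0]]
contact_force: [-0.9, -1.0, 0.8]
gripper_width: 0.4
```

```bash
python3 -c "
from h import *
rep()"
```

```text
t19.6 pos [518.8 -54.4  67.9] rel lever-start cx,cy -9.6 0.3 yaw 12.26 tilt [-0.007 -0.   ] Fcx,cy,z -1.14 -0.8 0.84 w 0.4
```

Request:
carry_out(
  targets=[
    [255,[0.05,0,0],[0,0,0]],
    [255,[0,0,0],[0,0,0]],
    [255,[0,0,0],[0,0,0]],
  ],
)

```text
t: 19.85
position: [522.1, -53.7, 67.9]
tcp_rot: [[0.977, 0.212, -0.004], [0.212, -0.977, 0.0], [-0.003, -0.001, -1.0]]
contact_force: [-0.2, -0.2, -0.1]
gripper_width: 0.3
```

```bash
python3 -c "
from h import *
rep()"
```

```text
t19.9 pos [522.1 -53.7  67.9] rel lever-start cx,cy -6.2 0.2 yaw 12.26 tilt [-0.004  0.   ] Fcx,cy,z -0.21 -0.18 -0.07 w 0.3
```

At finger q ≈ 38 there is no force, so the lever has snapped to the third click. Retreat, rise, and check with the camera.

Request:
carry_out(
  targets=[
    [255,[-0.1,0,0],[0,0,0]],
    [255,[-0.2,0,0],[0,0,0]],
    [255,[-0.2,0,0],[0,0,0]],
    [255,[-0.1,0,0],[0,0,0]],
    [255,[0,0,-0.2],[0,0,0]],
    [255,[0,0,-0.4],[0,0,0]],
    [255,[0,0,-0.4],[0,0,0]],
    [255,[0,0,-0.4],[0,0,0]],
    [255,[0,0,-0.4],[0,0,0]],
    [255,[0,0,-0.2],[0,0,0]],
    [255,[0,0,0],[0,0,0]],
    [255,[-0.3,-0.3,0],[0,0,0]],
    [255,[-0.3,-0.5,0],[0,0,0]],
    [255,[-0.3,-0.5,0],[0,0,0]],
    [255,[-0.1,-0.5,0],[0,0,0]],
    [255,[0,-0.5,0],[0,0,0]],
    [255,[0,-0.5,0],[0,0,0]],
    [255,[0,0,0],[0,0,0]],
    [255,[0,0,0],[0,0,0]],
    [255,[0,0,0],[0,0,0]],
  ],
)

```text
t: 21.85
position: [455.3, 20.6, 134.0]
tcp_rot: [[0.977, 0.212, -0.001], [0.212, -0.977, -0.001], [-0.001, 0.001, -1.0]]
contact_force: [0.3, 0.3, 0.3]
gripper_width: 0.6
```

```bash
python3 -c "
from h import *
rep([444.4,129.4,100])
d=cam('scene');T=cam('top')
a=cv2.resize(d['frame'][190:270,270:340,::-1],None,fx=5,fy=5,interpolation=cv2.INTER_CUBIC)
b=cv2.resize(T['frame'][220:300,325:395,::-1],None,fx=5,fy=5,interpolation=cv2.INTER_CUBIC)
cv2.imwrite('pics/c7.png',np.hstack([a,b]))
h=cv2.cvtColor(d['frame'],cv2.COLOR_RGB2HSV)
x=np.array([.9766,.2153]);L=np.array([499.6,-58.9])
for q in(28,42,56):
  P=np.r_[L+q/1000*1000*x,75]+[5*.9766,5*.2153,0]; print(q,((proj(d,P)-[270,190]+.5)*5).round(),((proj(T,np.r_[L+q*x,89])-[325,220]+.5)*5+[350,0]).round())
"
```

```text
t21.9 pos [455.3  20.6 134. ] rel lever-start cx,cy -55.4 87.2 yaw 12.22 tilt [-0.001 -0.001] Fcx,cy,z 0.37 0.23 0.27 w 0.6
shift frac [ 0.413 -3.622  1.13 ]
28 [144. 228.] [505. 187.]
42 [135. 245.] [498. 155.]
56 [125. 262.] [492. 123.]
```

View pics/c7.png

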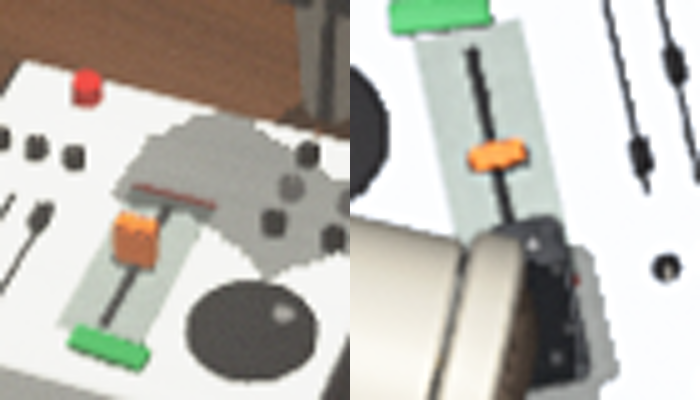

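Lever at (498,155) in the top half of the crop, exactly the prediction for the third click (42 mm); red cap and USB stick are undisturbed. On to the button.

Request:
carry_out(
  targets=[
    [255,[0.05,-0.3,0],[0,0,0]],
    [255,[0.05,-0.45,0],[0,0,0]],
    [255,[0.05,-0.45,0],[0,0,0]],
    [255,[0.05,-0.45,0],[0,0,0]],
    [255,[0.05,-0.45,0],[0,0,0]],
    [255,[0.05,-0.45,0],[0,0,0]],
    [255,[0.05,-0.45,0],[0,0,0]],
    [255,[0,-0.2,0],[0,0,0]],
    [255,[0,0,0],[0,0,0]],
    [255,[0,0,0],[0,0,0]],
    [255,[0,0,0],[0,0,0]],
  ],
)

```text
t: 23.05
position: [446.0, 120.4, 134.1]
tcp_rot: [[0.979, 0.206, -0.0], [0.206, -0.979, -0.0], [-0.0, 0.0, -1.0]]
contact_force: [0.1, 0.7, -0.3]
gripper_width: 0.9
```

```bash
python3 -c "
from h import *
rep([444.4,129.4,75])"
```

```text
t23.1 pos [446.  120.4 134.1] rel lever-start cx,cy -43.0 186.7 yaw 11.87 tilt [-0. -0.] Fcx,cy,z 0.27 0.65 -0.28 w 0.9
shift frac [ 0.009 -0.304  1.97 ]
```

Request:
carry_out(
  targets=[
    [255,[0,-0.15,0],[0,0,0]],
    [255,[0,-0.12,0],[0,0,0]],
    [255,[0,0,0.2],[0,0,0]],
    [255,[0,0,0.25],[0,0,0]],
    [255,[0,0,0.25],[0,0,0]],
    [255,[0,0,0.25],[0,0,0]],
    [255,[0,0,0.25],[0,0,0]],
    [255,[0,0,0.15],[0,0,0]],
    [255,[0,0,0],[0,0,0]],
    [255,[0,0,0],[0,0,0]],
    [255,[0,0,0],[0,0,0]],
  ],
)

```text
t: 24.15
position: [443.6, 127.7, 88.8]
tcp_rot: [[0.979, 0.203, -0.003], [0.203, -0.979, -0.001], [-0.003, 0.0, -1.0]]
contact_force: [0.5, -0.2, 0.0]
gripper_width: 0.7
```

```bash
python3 -c "
from h import *
rep([444.4,129.4,62])
d=cam('scene');
cv2.imwrite('pics/c8.png',cv2.resize(d['frame'][200:290,325:425,::-1],None,fx=6,fy=6,interpolation=cv2.INTER_CUBIC))"
```

```text
t24.1 pos [443.6 127.7  88.8] rel lever-start cx,cy -43.8 194.3 yaw 11.73 tilt [-0.003 -0.001] Fcx,cy,z 0.45 -0.29 0.0 w 0.7
shift frac [ 0.041 -0.049  0.894]
```

View pics/c8.png

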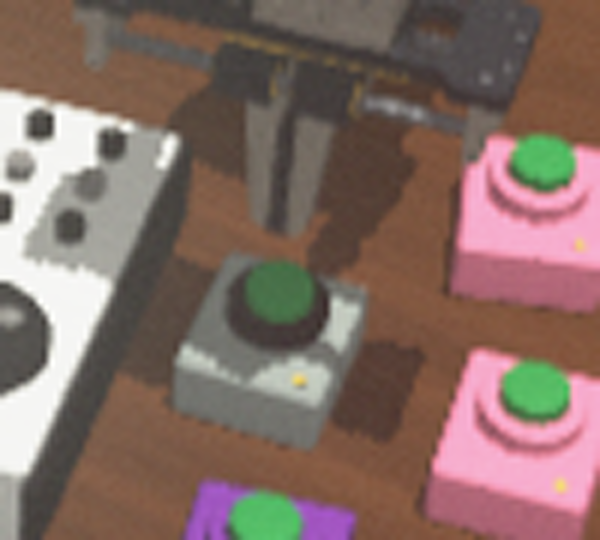

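The fingers hover over the grey box's green button: tip at (285,232), button at (279,290) in the crop. Descend with force checks.

Request:
carry_out(
  targets=[
    [255,[0.02,-0.03,0.15],[0,0,0]],
    [255,[0.02,0,0.15],[0,0,0]],
    [255,[0,0,0.15],[0,0,0]],
    [255,[0,0,0.1],[0,0,0]],
    [255,[0,0,0.1],[0,0,0]],
    [255,[0,0,0.05],[0,0,0]],
    [255,[0,0,0],[0,0,0]],
  ],
)

```text
t: 24.9
position: [445.1, 129.0, 66.5]
tcp_rot: [[0.979, 0.203, -0.001], [0.203, -0.979, -0.001], [-0.001, 0.0, -1.0]]
contact_force: [-0.3, -0.4, 0.7]
gripper_width: 0.3
```

```bash
python3 -c "
from h import *
rep([444.4,129.4,62])"
```

```text
t24.9 pos [445.1 129.   66.5] rel lever-start cx,cy -42.1 195.2 yaw 11.74 tilt [-0.001 -0.001] Fcx,cy,z -0.41 -0.29 0.69 w 0.3
shift frac [-0.02  -0.019  0.15 ]
```

Request:
carry_out(
  targets=[
    [255,[0,0,0.07],[0,0,0]],
    [255,[0,0,0.07],[0,0,0]],
  ],
)

```text
t: 25.1
position: [445.5, 129.0, 62.4]
tcp_rot: [[0.979, 0.203, -0.0], [0.203, -0.979, -0.001], [-0.001, 0.001, -1.0]]
contact_force: [-0.3, -0.1, -0.7]
gripper_width: 0.5
```

```bash
python3 -c "
from h import *
rep([444.4,129.4,62])"
```

```text
t25.1 pos [445.5 129.   62.4] rel lever-start cx,cy -41.7 195.1 yaw 11.74 tilt [-0.    -0.001] Fcx,cy,z -0.27 -0.05 -0.75 w 0.5
shift frac [-0.033 -0.021  0.014]
```

Request:
carry_out(
  targets=[
    [255,[0,0,0.07],[0,0,0]],
    [255,[0,0,0.07],[0,0,0]],
  ],
)

```text
t: 25.3
position: [445.6, 129.0, 58.0]
tcp_rot: [[0.979, 0.203, -0.0], [0.203, -0.979, -0.001], [-0.0, 0.001, -1.0]]
contact_force: [-0.3, -0.4, 0.4]
gripper_width: 0.7
```

```bash
python3 -c "
from h import *
rep([444.4,129.4,62])"
```

```text
t25.3 pos [445.6 129.   58. ] rel lever-start cx,cy -41.6 195.1 yaw 11.74 tilt [-0.    -0.001] Fcx,cy,z -0.41 -0.3 0.36 w 0.7
shift frac [-0.037 -0.022 -0.134]
```

Request:
carry_out(
  targets=[
    [255,[0,0,0.07],[0,0,0]],
    [255,[0,0,0.07],[0,0,0]],
  ],
)

```text
t: 25.5
position: [445.6, 128.9, 53.4]
tcp_rot: [[0.979, 0.203, -0.0], [0.203, -0.979, -0.001], [-0.0, 0.001, -1.0]]
contact_force: [0.0, 0.7, -0.3]
gripper_width: 0.2
```

```bash
python3 -c "
from h import *
rep()"
```

```text
t25.5 pos [445.6 128.9  53.4] rel lever-start cx,cy -41.6 195.1 yaw 11.74 tilt [-0.    -0.001] Fcx,cy,z 0.17 0.65 -0.33 w 0.2
```

Request:
carry_out(
  targets=[
    [255,[0,0,0.07],[0,0,0]],
  ],
)

```text
t: 25.6
position: [445.7, 129.0, 51.1]
tcp_rot: [[0.979, 0.203, 0.0], [0.203, -0.979, -0.001], [-0.0, 0.001, -1.0]]
contact_force: [-0.7, -0.4, 0.1]
gripper_width: 0.6
```

```bash
python3 -c "
from h import *
rep()"
```

```text
t25.6 pos [445.7 129.   51.1] rel lever-start cx,cy -41.5 195.1 yaw 11.74 tilt [ 0.    -0.001] Fcx,cy,z -0.73 -0.22 0.09 w 0.6
```

Request:
carry_out(
  targets=[
    [255,[0,0,0.07],[0,0,0]],
  ],
)

```text
t: 25.7
position: [445.6, 128.9, 48.8]
tcp_rot: [[0.979, 0.203, -0.0], [0.203, -0.979, -0.001], [-0.0, 0.001, -1.0]]
contact_force: [0.2, 0.6, 1.4]
gripper_width: 0.7
```

```bash
python3 -c "
from h import *
rep()"
```

```text
t25.7 pos [445.6 128.9  48.8] rel lever-start cx,cy -41.5 195.1 yaw 11.73 tilt [-0.    -0.001] Fcx,cy,z 0.33 0.55 1.38 w 0.7
```

Request:
carry_out(
  targets=[
    [255,[0,0,0.07],[0,0,0]],
  ],
)

```text
t: 25.8
position: [445.7, 129.0, 46.7]
tcp_rot: [[0.979, 0.203, -0.0], [0.203, -0.979, -0.001], [-0.0, 0.001, -1.0]]
contact_force: [-1.6, -0.0, 2.9]
gripper_width: 0.4
```

```bash
python3 -c "
from h import *
rep()"
```

```text
t25.8 pos [445.7 129.   46.7] rel lever-start cx,cy -41.5 195.1 yaw 11.74 tilt [-0.    -0.001] Fcx,cy,z -1.61 0.32 2.86 w 0.4
```

Request:
carry_out(
  targets=[
    [255,[0,0,0.07],[0,0,0]],
  ],
)

```text
t: 25.9
position: [445.7, 129.0, 44.7]
tcp_rot: [[0.979, 0.203, -0.0], [0.203, -0.979, -0.001], [-0.0, 0.001, -1.0]]
contact_force: [-1.4, -0.1, 3.0]
gripper_width: 0.4
```

```bash
python3 -c "
from h import *
rep()"
```

```text
t25.9 pos [445.7 129.   44.7] rel lever-start cx,cy -41.5 195.1 yaw 11.74 tilt [-0.    -0.001] Fcx,cy,z -1.38 0.23 3.04 w 0.4
```

Request:
carry_out(
  targets=[
    [255,[0,0,0.07],[0,0,0]],
  ],
)

```text
t: 26.0
position: [445.8, 129.0, 42.9]
tcp_rot: [[0.979, 0.204, -0.0], [0.204, -0.979, -0.001], [-0.001, 0.001, -1.0]]
contact_force: [-6.6, 0.3, 19.9]
gripper_width: 0.3
```

```bash
python3 -c "
from h import *
rep()"
```

```text
t26.0 pos [445.8 129.   42.9] rel lever-start cx,cy -41.4 195.0 yaw 11.74 tilt [-0.    -0.001] Fcx,cy,z -6.42 1.68 19.88 w 0.3
```

The button bottomed out: force jumped from 3 to 20 N after about 6 mm. Release and rise clear.

Request:
carry_out(
  targets=[
    [255,[0,0,-0.1],[0,0,0]],
    [255,[0,0,-0.2],[0,0,0]],
    [255,[0,0,-0.3],[0,0,0]],
    [255,[0,0,-0.4],[0,0,0]],
    [255,[0,0,-0.5],[0,0,0]],
    [255,[0,0,-0.5],[0,0,0]],
    [255,[0,0,-0.5],[0,0,0]],
    [255,[-0.3,0,-0.4],[0,0,0]],
    [255,[-0.5,0,-0.2],[0,0,0]],
    [255,[-0.5,0,0],[0,0,0]],
    [255,[-0.3,0,0],[0,0,0]],
    [255,[0,0,0],[0,0,0]],
    [255,[0,0,0],[0,0,0]],
    [255,[0,0,0],[0,0,0]],
    [255,[0,0,0],[0,0,0]],
  ],
)

```text
t: 27.5
position: [400.7, 119.1, 148.5]
tcp_rot: [[0.979, 0.204, 0.011], [0.204, -0.979, -0.001], [0.011, 0.003, -1.0]]
contact_force: [-0.5, -0.0, -0.4]
gripper_width: 0.5
```

```bash
python3 -c "
from h import *
rep()
d=cam('scene')
cv2.imwrite('pics/c9.png',cv2.resize(d['frame'][180:310,230:430,::-1],None,fx=4,fy=4,interpolation=cv2.INTER_CUBIC))"
```

```text
t27.5 pos [400.7 119.1 148.5] rel lever-start cx,cy -87.5 195.1 yaw 11.74 tilt [ 0.011 -0.001] Fcx,cy,z -0.49 0.09 -0.39 w 0.5
```

View pics/c9.png

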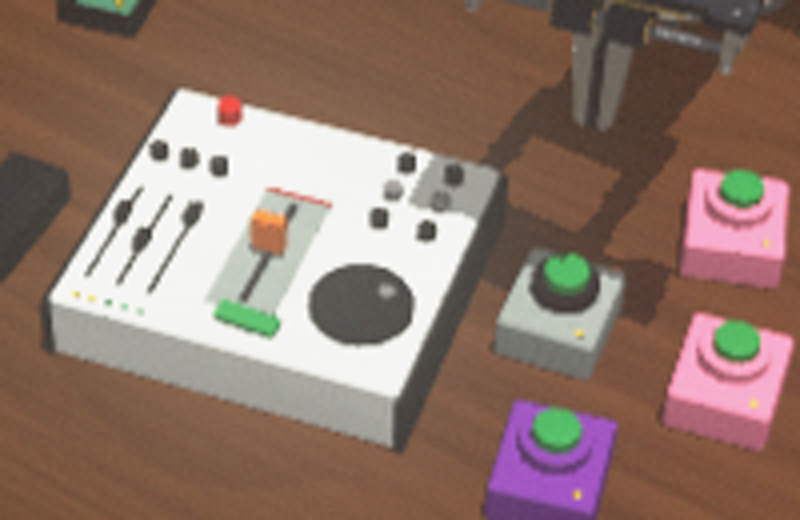

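Lever still at the third click (268,232), button up again (567,272), everything else in place, gripper clear. Handing in.

```bash
python3 -c "
from station import robot
print(robot.job_done())"
```

```text
the job is handed in; nothing more can be done
None
```

The lever is at its third click and the green button on the grey box has been pressed and has come back up. I handed the job in at about 27.5 s of the 72 s allowed.

- **Lever back to the stop:** I drew it back with the shut fingertips from the far side until it would go no further. It pushed back with 9 N and did not move.
- **Three clicks:** I pushed it from the other side one click at a time, pausing after each. Contact at the starts of clicks two and three came 14 mm apart, as expected. The fingers stopped about 4 mm short of the lever's third-click position.
- **Button:** It bottomed out after about 6 mm, when the force jumped from 3 N to 20 N, and I then released it.

**Last checks:** The overhead picture, taken before the button press, shows the lever where the third click (42 mm) should be. The final picture shows it still there, the button up, the red cap and green stick in place, and the gripper clear with no contact force.

**What disagreed:** The fingertips stood about 7 mm above the reported TCP point, not 19 mm below it. Because of that my first pull passed over the paddle, and the pictures showed the lever had not moved. I corrected the height from the pictures and the contact forces.

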